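# Find and release the latched mode key

### The arm

A 6-joint arm with a two-finger parallel gripper is mounted at the origin on a cart in front of the work surface, level with it; the furniture and walls round the work are solid. World frame = base frame: x ahead of the robot, y to its left, z up, the work surface at z = 0. Lengths are in mm, angles in rad, forces in N, time in s.
With the tool pointing down it reaches from about 350 to 975 mm from the base axis. Payload 7.1 kg.
Tool frame: the origin (TCP) lies between the finger pads; the fingertips stand 19 mm ahead of it and the grasp point (between the pads) is the TCP (ctrl.tcp_to_tips is the distance from the TCP to the fingertips, in mm); z points along the fingers, y is the line along which they close (so a half turn about z gives the same grasp; the last joint's range is limited). The gripper opens to 88 mm and grips with 3 to 60 N. Pads are 20 mm wide; open, the fingers measure 115 mm over their backs; the gripper's body (75 mm by 178 mm) begins 61 mm behind the grasp point.
Start: joints at [1.209, 0.423, 1.63, -0, 1.089, -0.019], TCP at [210.046, 588.63, 241.675] pointing down, gripper open.
Joint ranges: [-3, 3], [-0.9, 2.11], [0.09, 2.58], [-1.31, 4.45], [0.11, 2.69], [-2.54, 2.54]. Speed limits (rad/s): [2.39, 2.39, 3.01, 3.14, 3.14, 3.14].

### API

Orientations are given as a rotation vector (axis times angle).
In Python, from workcell import status, optics, ctrl gives the robot as it stands. The module is installed in compiled form; this text tells all that it offers.
- The arm moves only by the shell command python3 -m inch 'ROWS'. ROWS is JSON, a list that holds one entry, the list of rows, each a list of 7 numbers: the shift along the tool's x, y, z in mm, then the turn, a rotation vector about the tool's x, y, z in rad, then the opening in per cent of the stroke, from 0 (shut) to 100 (fully open). A call has 1 to 20 rows; each row is the pose to reach, as a shift and turn from the pose commanded when the call began, along the tool's axes at that moment; what a row does not reach only later rows make up. A row lasts 1/10 s, in which the tool goes at most 50 mm and 8.59 degrees, less where a joint would pass 70% of its speed; a pose out of reach is approached as far as the arm can. A call with a gripper value outside its range is refused whole. The fingers move at their own pace and stop on an object; the grip force is fixed at half the most. Time passes only in rows, so rows that repeat a pose let the fingers close. It gives the time, the measured TCP pose, the force, the opening and the grip force at its end, in the units of the state.
- status.get_obs(): the state, without advancing time (a new reading comes with each control period).
- optics.get_image(name): name is "side" or "top"; returns a dict with "frame" (400x640x3 uint8, red, green, blue), "fx", "fy", "cx", "cy" (pixels), "rvec" (rotation vector, rad) and "tvec" (3), from world to camera coordinates, as OpenCV has them. Camera axes: x right, y down, z forward; pixel columns grow to the right and rows downward; lengths in mm; the calibration is good to about 2 mm. A picture is of the moment at which its call begins. There is no depth.
- ctrl.close_job(): hands the job in; it is judged then, once.
The state is a dict: "t": time; "qpos": joint angles; "qvel": joint speeds; "joint_torque": joint torques, N m; "ee_pos": TCP position; "orientation": TCP orientation; "ft_force": force on the tool from outside, world axes, zero at the start; "moment": the same for the moment, N m; "width": finger opening in mm; "grasp_force": force on a finger pad.
Only numpy, scipy, OpenCV 4.12 (cv2) and the standard library are available. Lean on these libraries where they do the work, as an engineer would, in place of code of your own. Each camera call takes 0.05 s, during which the arm holds its last target. There are 200 camera calls.

### The job

One of the four identical yellow keys on the bench control box is still latched down, but its floating cap hides it. Tap the four keys lightly in turn from left to right to feel which one gives softly before it stops hard (the free ones resist at once), then press that key fully down with the fingertips and let go, so that no key is latched. Never press a free key in, and leave the tools lying around the box where they are.

Things in the scene. Friction and masses are not known exactly. Their poses are not given: they have to be found in the camera images.
- console: grey control box screwed to the counter, 110 mm deep (its x, away from the robot), 200 mm wide (its y, to the left), panel 60 mm above the counter; origin at the centre of its underside; turned at most 0.25 rad. Four square yellow keys, 24 x 24 mm, stand in a row along its y, 46 mm apart, 12 mm in front of its centre line, tops 12 mm above the panel (72 mm above the counter)
- key_1_rest (a point): centre of the top of the first (leftmost) key as it stands untouched; fixed to the box, does not sink with the key
- key_1 (a joint): how far the first (leftmost) key's cap is pressed below its rest, in m: 0 untouched (latched or not: all caps float level on a spring of 0.5 to 1.2 N) to 0.0092 fully down. On a free switch the cap meets the stem after 0.3 mm and then needs about 3.5 N to start and 7 N to go fully down; it springs back when let go
- switch_1: fixed switch hidden under the first (leftmost) key, origin 6 mm above the counter. If latched, its catch loads its stem with about 4 N and the cap sinks 4.8 mm under less than 1 N, then stops hard up to 5.5 N; pressed on to the bottom (7 N; it trips at about 7.5 mm) and let go, it is released and feels like the others. Free and untouched it carries no load
- key_2_rest (a point): centre of the top of the second key as it stands untouched; fixed to the box, does not sink with the key
- key_2 (a joint): how far the second key's cap is pressed below its rest, in m: 0 untouched (latched or not: all caps float level on a spring of 0.5 to 1.2 N) to 0.0092 fully down. On a free switch the cap meets the stem after 0.3 mm and then needs about 3.5 N to start and 7 N to go fully down; it springs back when let go
- switch_2: fixed switch hidden under the second key, origin 6 mm above the counter. If latched, its catch loads its stem with about 4 N and the cap sinks 4.8 mm under less than 1 N, then stops hard up to 5.5 N; pressed on to the bottom (7 N; it trips at about 7.5 mm) and let go, it is released and feels like the others. Free and untouched it carries no load
- key_3_rest (a point): centre of the top of the third key as it stands untouched; fixed to the box, does not sink with the key
- key_3 (a joint): how far the third key's cap is pressed below its rest, in m: 0 untouched (latched or not: all caps float level on a spring of 0.5 to 1.2 N) to 0.0092 fully down. On a free switch the cap meets the stem after 0.3 mm and then needs about 3.5 N to start and 7 N to go fully down; it springs back when let go
- switch_3: fixed switch hidden under the third key, origin 6 mm above the counter. If latched, its catch loads its stem with about 4 N and the cap sinks 4.8 mm under less than 1 N, then stops hard up to 5.5 N; pressed on to the bottom (7 N; it trips at about 7.5 mm) and let go, it is released and feels like the others. Free and untouched it carries no load
- key_4_rest (a point): centre of the top of the fourth (rightmost) key as it stands untouched; fixed to the box, does not sink with the key
- key_4 (a joint): how far the fourth (rightmost) key's cap is pressed below its rest, in m: 0 untouched (latched or not: all caps float level on a spring of 0.5 to 1.2 N) to 0.0092 fully down. On a free switch the cap meets the stem after 0.3 mm and then needs about 3.5 N to start and 7 N to go fully down; it springs back when let go
- switch_4: fixed switch hidden under the fourth (rightmost) key, origin 6 mm above the counter. If latched, its catch loads its stem with about 4 N and the cap sinks 4.8 mm under less than 1 N, then stops hard up to 5.5 N; pressed on to the bottom (7 N; it trips at about 7.5 mm) and let go, it is released and feels like the others. Free and untouched it carries no load
- pliers_1: pliers with blue handles, 46 x 141 x 13 mm, loose bystander on the counter; origin at the centre of its underside
- tweezers_a: steel tweezers, 18 x 132 x 9 mm, loose bystander on the counter; origin at the centre of its underside
- pin_vice: small pin vice with a brass nose, 12 x 90 x 10 mm, loose bystander on the counter; origin at the centre of its underside
- loupe: black loupe with a metal case, 18 x 60 x 30 mm, loose bystander on the counter; origin at the centre of its underside
- flux_jar: amber jar with a black cap, 47 mm across, 77 mm high, loose bystander on the counter; origin at the centre of its underside

How it is judged:
By the outcome, as a careful person would: the job done as asked, in the order asked, and still so for the second after the job is handed in, with the robot touching nothing.
It also fails if it takes over 48 s, if anything falls off the work surface, if the arm or the gripper's body presses on something with over 40 N, if the wrist force passes 120 N, or if a joint passes its speed limit or range.

## Working session

There is one attempt and no reset: what is moved stays moved. The work goes in short steps, Python scripts to look and compute and a shell command to move; the robot and the scene stay as the last step left them, time stands still between calls to the robot, and variables do not carry over. Pictures are saved under pics/ and viewed, at most 10 in all, crops included, and the job is handed in when it is done.

```bash
mkdir -p pics
cat > h.py <<'E'
import numpy as np, cv2
from workcell import status, optics, ctrl
def ray(im,uv,z):
    R,_=cv2.Rodrigues(np.array(im["rvec"],float)); t=np.array(im["tvec"],float).ravel()
    c=-R.T@t; d=R.T@np.array([(uv[0]-im["cx"])/im["fx"],(uv[1]-im["cy"])/im["fy"],1])
    return c+d*(z-c[2])/d[2]
E
python3 - <<'E'
from h import *
o=status.get_obs();print(o)
for n in("top","side"):
    im=optics.get_image(n);f=cv2.cvtColor(im["frame"],cv2.COLOR_RGB2BGR);cv2.imwrite(f"pics/{n}0.png",f)
    h=cv2.cvtColor(f,cv2.COLOR_BGR2HSV);m=cv2.inRange(h,(20,110,80),(35,255,255))
    k,_,s,c=cv2.connectedComponentsWithStats(m)
    for i in range(1,k):
        if s[i,4]>40: print(n,s[i],c[i].round(1),ray(im,c[i],72).round(1))
E
```

```text
{'t': 0.0, 'qpos': array([ 1.20900946e+00,  4.23816198e-01,  1.63067160e+00, -1.23390480e-05,
        1.08860938e+00, -1.89951268e-02]), 'qvel': array([-7.34933441e-04,  8.52361992e-04,  4.81216996e-04,  1.14762683e-03,
       -6.42695149e-05, -5.94397751e-04]), 'joint_torque': array([ 8.53808979e-05, -5.44632518e+01, -2.73675352e+01,  6.43947744e-02,
        2.26278871e-02, -1.28284523e-04]), 'ee_pos': array([209.86515887, 588.15905122, 240.92429345]), 'orientation': array([-5.35767805e-01, -3.09529165e+00,  2.32365301e-03]), 'ft_force': array([-0.48826647, -0.05675725,  0.4072581 ]), 'moment': array([-0.02124718, -0.00450134, -0.01071113]), 'grasp_force': 0.0, 'width': 87.77412786475396}
top [316 245  15  15 170] [323.2 252.5] [450.5 175.7  72. ]
top [339 250  14  15 174] [345.5 257.3] [442.1 130.8  72. ]
top [361 255  15  15 178] [367.7 262. ] [433.9  86.1  72. ]
top [383 260  15  15 176] [389.7 266.8] [425.3  41.7  72. ]
side [374 190  13  10  89] [379.9 194.7] [431.2  91.6  72. ]
side [364 197  12  11  94] [369.7 202.2] [440.3 137.   72. ]
side [353 205  13  11  99] [359.5 210. ] [448.5 181.8  72. ]
```

View pics/top0.png

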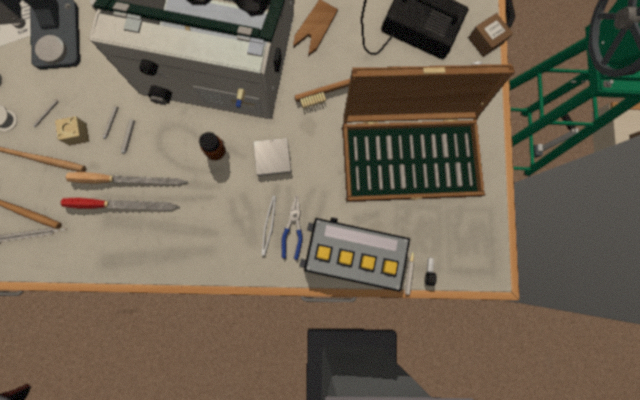

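View pics/side0.png

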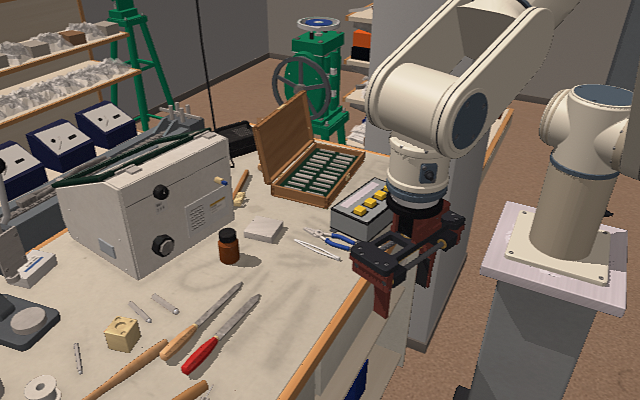

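The top view shows the box at (357,255) with the keys in a row from (323,252) to (390,267). The pliers (292,230) and tweezers (268,225) lie left of it, and the pin vice (409,273) and loupe (431,272) right of it. The side view agrees on the layout, but the gripper hides key 4 there. Key spacing comes out at 45.5 mm against 46 given, and the box is turned about -0.19 rad.

```bash
cat >> h.py <<'E'
from scipy.spatial.transform import Rotation as Ro
def shift(p,o=None):
    o=o or status.get_obs(); return Ro.from_rotvec(o["orientation"]).inv().apply(np.array(p)-o["ee_pos"])
E
python3 - <<'E'
from h import *
print(ctrl.tcp_to_tips)
K=np.array([[450.5,175.7],[442.1,130.8],[433.9,86.1],[425.3,41.7]])
d=K[0]-K[3];a=np.arctan2(-d[0],d[1]);yd=d/np.linalg.norm(d);m=K.mean(0)
for i in range(4): print((m+yd*46*(1.5-i)).round(1))
R=Ro.from_rotvec(status.get_obs()["orientation"]); y=R.apply([0,1,0]); print("box yaw",a,"tool yaw",np.arctan2(-y[0],y[1]))
print(shift([450.5,176,115]))
E
```

```text
19.0
[450.7 176.4]
[442.2 131.2]
[433.7  86. ]
[425.2  40.8]
box yaw -0.18588858789580473 tool yaw -0.34276428127142333
[-365.17364667 -307.20173732  126.40451575]
```

```bash
python3 -m inch '[[[-40,-34,0,0,0,-0.05,0],[-80,-67,0,0,0,-0.1,0],[-120,-101,0,0,0,-0.157,0],[-158,-133,10,0,0,-0.157,0],[-196,-165,20,0,0,-0.157,0],[-234,-197,30,0,0,-0.157,0],[-272,-229,40,0,0,-0.157,0],[-310,-261,50,0,0,-0.157,0],[-340,-286,60,0,0,-0.157,0],[-365,-307,80,0,0,-0.157,0],[-365,-307,110,0,0,-0.157,0],[-365,-307,126,0,0,-0.157,0],[-365,-307,126,0,0,-0.157,0],[-365,-307,126,0,0,-0.157,0],[-365,-307,126,0,0,-0.157,0]]]'
python3 - <<'E'
from h import *
o=status.get_obs();print(o["t"],o["ee_pos"],shift([450.7,176.4,94],o),o["ft_force"],o["width"])
R=Ro.from_rotvec(o["orientation"]);print(R.as_matrix().round(3))
for n in("top","side"):
    im=optics.get_image(n);f=cv2.cvtColor(im["frame"],cv2.COLOR_RGB2BGR)
    cv2.imwrite(f"pics/{n}1.png",cv2.resize(f[120:320,260:500],None,fx=3,fy=3,interpolation=cv2.INTER_CUBIC))
E
```

```text
t: 1.6
ee_pos: [451.1, 177.3, 116.5]
orientation: [0.29, 3.127, 0.001]
ft_force: [0.5, -0.1, -0.4]
width: 0.3
grasp_force: 0.0
1.6 [451.13559313 177.28637296 116.5419121 ] [ 0.29262256 -0.96760253 22.54088101] [ 0.46498387 -0.11183886 -0.39737038] 0.3327732537547787
[[-0.983  0.184  0.001]
 [ 0.184  0.983  0.   ]
 [-0.001  0.001 -1.   ]]
```

View pics/side1.png

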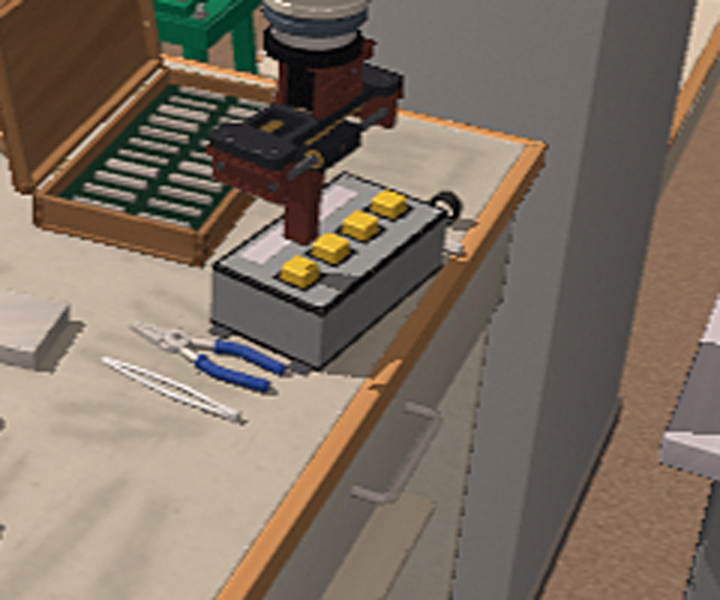

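The gripper is shut above key 1. In the crop, the tips at (301,238) are straight above its cap at (300,270), and the gap fits the 25 mm expected.

```bash
python3 -m inch '[[[0,-1,10,0,0,0,0],[0,-1,18,0,0,0,0],[0,-1,22,0,0,0,0],[0,-1,22,0,0,0,0],[0,-1,22,0,0,0,0]]]'
for i in 1 2 3; do :; done; python3 -m inch '[[[0,0,0.5,0,0,0,0],[0,0,1,0,0,0,0]]]'; python3 -m inch '[[[0,0,0.5,0,0,0,0],[0,0,0.5,0,0,0,0]]]'
```

```text
t: 2.2
ee_pos: [450.3, 175.8, 93.4]
orientation: [-0.291, -3.127, 0.0]
ft_force: [0.0, 0.3, -0.4]
width: 0.4
grasp_force: 0.0
t: 2.4
ee_pos: [450.6, 175.9, 92.8]
orientation: [0.291, 3.128, 0.0]
ft_force: [0.0, 0.0, 1.0]
width: 0.5
grasp_force: 0.0
t: 2.6
ee_pos: [450.5, 175.8, 92.2]
orientation: [0.291, 3.128, 0.0]
ft_force: [-1.2, -0.7, 0.7]
width: 0.7
grasp_force: 0.0
```

```bash
python3 -m inch '[[[0,0,0.5,0,0,0,0],[0,0,0.5,0,0,0,0]]]'|egrep 'ee_|ft_'; python3 -m inch '[[[0,0,0,0,0,0,0]]]'|egrep 'ee_|ft_';python3 -m inch '[[[0,0,0.5,0,0,0,0],[0,0,0.5,0,0,0,0]]]'|egrep 'ee_|ft_'; python3 -m inch '[[[0,0,0,0,0,0,0]]]'|egrep 't:|ee_|ft_'
```

```text
ee_pos: [450.4, 175.8, 91.7]
ft_force: [-0.2, -0.4, 0.2]
ee_pos: [450.4, 175.8, 91.7]
ft_force: [0.0, 0.5, -0.4]
ee_pos: [450.5, 175.8, 91.2]
ft_force: [0.6, -0.5, 0.3]
t: 3.2
ee_pos: [450.5, 175.8, 91.2]
ft_force: [-0.6, 0.1, 0.2]
```

```bash
python3 -m inch '[[[0,0,0.5,0,0,0,0],[0,0,0.5,0,0,0,0]]]'|egrep 'ee_|ft_'; python3 -m inch '[[[0,0,0,0,0,0,0]]]'|egrep 't:|ee_|ft_'
```

```text
ee_pos: [450.5, 175.8, 90.8]
ft_force: [0.2, -0.2, 3.1]
t: 3.5
ee_pos: [450.5, 175.9, 90.8]
ft_force: [-0.2, 0.3, 3.8]
```

```bash
python3 -m inch '[[[0,0,0.3,0,0,0,0],[0,0,0.3,0,0,0,0]]]'|egrep 'ee_|ft_'; python3 -m inch '[[[0,0,0,0,0,0,0]]]'|egrep 't:|ee_|ft_'
```

```text
ee_pos: [450.5, 175.9, 90.4]
ft_force: [-0.0, -0.3, 3.3]
t: 3.8
ee_pos: [450.5, 175.8, 90.4]
ft_force: [-0.2, -0.2, 3.2]
```

Key 1 resists at once (about 3.3 N at a depth of 0.5 mm), so it is free. Next is key 2.

```bash
python3 -m inch '[[[0,0,-8,0,0,0,0],[0,-5,-10,0,0,0,0],[0,-30,-10,0,0,0,0],[0,-46,-10,0,0,0,0],[0,-46,-10,0,0,0,0],[0,-46,-4,0,0,0,0],[0,-46,-1.3,0,0,0,0],[0,-46,-1.3,0,0,0,0],[0,-46,-1.3,0,0,0,0]]]'|egrep 'ee_|ft_'; python3 -m inch '[[[0,0,0.5,0,0,0,0],[0,0,0.5,0,0,0,0]]]'|egrep 'ee_|ft_';python3 -m inch '[[[0,0,0.3,0,0,0,0],[0,0,0.5,0,0,0,0],[0,0,0.5,0,0,0,0]]]'|egrep 'ee_|ft_'; python3 -m inch '[[[0,0,0,0,0,0,0]]]'|egrep 't:|ee_|ft_'
```

```text
ee_pos: [441.9, 131.0, 91.4]
ft_force: [0.6, 0.1, 0.7]
ee_pos: [442.0, 130.8, 91.2]
ft_force: [-0.4, 0.7, 0.1]
ee_pos: [442.0, 130.6, 90.7]
ft_force: [0.2, 0.3, 1.2]
t: 5.3
ee_pos: [442.0, 130.6, 90.7]
ft_force: [-1.0, 0.9, 1.0]
```

```bash
python3 -m inch '[[[0,0,0.2,0,0,0,0],[0,0,0.3,0,0,0,0],[0,0,0.3,0,0,0,0]]]'|egrep 'ee_|ft_'; python3 -m inch '[[[0,0,0,0,0,0,0]]]'|egrep 't:|ee_|ft_'
```

```text
ee_pos: [442.0, 130.6, 90.4]
ft_force: [0.7, -0.2, 0.2]
t: 5.7
ee_pos: [442.0, 130.6, 90.4]
ft_force: [0.9, 0.5, 1.2]
```

```bash
python3 -m inch '[[[0,0,0.5,0,0,0,0],[0,0,0.7,0,0,0,0],[0,0,0.7,0,0,0,0]]]'|egrep 'ee_|ft_'; python3 -m inch '[[[0,0,0,0,0,0,0]]]'|egrep 't:|ee_|ft_'
```

```text
ee_pos: [442.0, 130.6, 89.6]
ft_force: [0.6, 0.3, 0.6]
t: 6.1
ee_pos: [442.0, 130.6, 89.7]
ft_force: [0.0, -0.8, 0.9]
```

Key 2 is still soft at 1.3 mm, so it is the latched one. I'll go on gently to feel its hard stop.

```bash
python3 -m inch '[[[0,0,1,0,0,0,0],[0,0,2,0,0,0,0],[0,0,2.8,0,0,0,0],[0,0,2.8,0,0,0,0],[0,0,2.8,0,0,0,0]]]'|egrep 'ee_|ft_'; python3 -m inch '[[[0,0,0.4,0,0,0,0],[0,0,0.4,0,0,0,0]]]'|egrep 't:|ee_|ft_'
```

```text
ee_pos: [442.0, 130.6, 86.9]
ft_force: [0.1, -0.1, 1.4]
t: 6.8
ee_pos: [442.0, 130.6, 86.6]
ft_force: [-0.8, 0.7, 4.7]
```

```bash
python3 -m inch '[[[0,0,0.3,0,0,0,0],[0,0,0.3,0,0,0,0]]]'|egrep 't:|ee_|ft_'
```

```text
t: 7.0
ee_pos: [442.0, 130.6, 86.3]
ft_force: [-1.2, -0.7, 5.9]
```

Key 2 stopped hard at about 4.5 mm, with 4.7 to 5.9 N. It is confirmed as latched and hasn't tripped. Now I tap key 3.

```bash
python3 -m inch '[[[0,0,-8,0,0,0,0],[0,-2,-14,0,0,0,0],[0,-30,-14,0,0,0,0],[0,-46,-14,0,0,0,0],[0,-46,-14,0,0,0,0],[0,-46,-8,0,0,0,0],[0,-46,-5.4,0,0,0,0],[0,-46,-5.4,0,0,0,0],[0,-46,-5.4,0,0,0,0]]]'|egrep 'ee_|ft_'; python3 -m inch '[[[0,0,0.5,0,0,0,0],[0,0,0.5,0,0,0,0]]]'|egrep 'ee_|ft_';python3 -m inch '[[[0,0,0.3,0,0,0,0],[0,0,0.5,0,0,0,0],[0,0,0.5,0,0,0,0]]]'|egrep 'ee_|ft_'; python3 -m inch '[[[0,0,0,0,0,0,0]]]'|egrep 't:|ee_|ft_'
```

```text
ee_pos: [433.6, 85.9, 91.4]
ft_force: [-0.7, -0.0, 0.3]
ee_pos: [433.5, 85.7, 91.1]
ft_force: [-0.2, -0.1, 1.1]
ee_pos: [433.5, 85.5, 90.7]
ft_force: [-0.1, 2.6, 3.9]
t: 8.5
ee_pos: [433.5, 85.5, 90.7]
ft_force: [-0.8, 3.3, 2.7]
```

Key 3 resists at once and is free. Now key 4.

```bash
python3 -m inch '[[[0,0,-8,0,0,0,0],[0,-2,-10,0,0,0,0],[0,-30,-10,0,0,0,0],[0,-46,-10,0,0,0,0],[0,-46,-10,0,0,0,0],[0,-46,-4,0,0,0,0],[0,-46,-1,0,0,0,0],[0,-46,-1,0,0,0,0],[0,-46,-1,0,0,0,0],[0,-46,-1,0,0,0,0]]]'|egrep 'ee_|ft_'; python3 -m inch '[[[0,0,0.5,0,0,0,0],[0,0,0.5,0,0,0,0]]]'|egrep 'ee_|ft_';python3 -m inch '[[[0,0,0.3,0,0,0,0],[0,0,0.5,0,0,0,0],[0,0,0.5,0,0,0,0]]]'|egrep 'ee_|ft_'; python3 -m inch '[[[0,0,0,0,0,0,0]]]'|egrep 't:|ee_|ft_'
```

```text
ee_pos: [424.9, 40.5, 91.5]
ft_force: [-0.5, -0.2, -0.8]
ee_pos: [424.9, 40.4, 91.1]
ft_force: [0.3, 0.6, -0.3]
ee_pos: [424.9, 40.3, 90.7]
ft_force: [-0.8, 1.8, 2.7]
t: 10.1
ee_pos: [425.0, 40.3, 90.7]
ft_force: [-0.5, 1.7, 2.3]
```

Key 4 is free too. I go back to key 2 to press it fully.

```bash
python3 -m inch '[[[0,0,-8,0,0,0,0],[0,2,-10,0,0,0,0],[0,35,-10,0,0,0,0],[0,70,-10,0,0,0,0],[0,92,-10,0,0,0,0],[0,92,-10,0,0,0,0],[0,92,-10,0,0,0,0]]]'|egrep 'ee_|ft_'; python3 -m inch '[[[0,0,6,0,0,0,0],[0,0,9,0,0,0,0],[0,0,11,0,0,0,0],[0,0,13,0,0,0,0],[0,0,15,0,0,0,0],[0,0,17,0,0,0,0],[0,0,18,0,0,0,0],[0,0,18,0,0,0,0],[0,0,18,0,0,0,0]]]'|egrep 't:|ee_|ft_'
```

```text
ee_pos: [441.6, 130.6, 100.6]
ft_force: [-0.1, 0.4, -0.3]
t: 11.7
ee_pos: [441.8, 130.2, 82.8]
ft_force: [-1.1, -2.5, 6.8]
```

```bash
python3 -m inch '[[[0,0,0.5,0,0,0,0],[0,0,0.5,0,0,0,0],[0,0,0.5,0,0,0,0]]]'|egrep 't:|ee_|ft_'
```

```text
t: 12.0
ee_pos: [441.8, 130.2, 82.3]
ft_force: [-1.9, -3.5, 6.6]
```

```bash
python3 -m inch '[[[0,0,0.5,0,0,0,0],[0,0,0.5,0,0,0,0],[0,0,0.5,0,0,0,0]]]'|egrep 't:|ee_|ft_'
```

```text
t: 12.3
ee_pos: [441.8, 130.2, 82.0]
ft_force: [-2.4, -3.8, 11.0]
```

```bash
python3 -m inch '[[[0,0,0.3,0,0,0,0],[0,0,0.3,0,0,0,0]]]'|egrep 't:|ee_|ft_'
```

```text
t: 12.5
ee_pos: [441.8, 130.2, 82.0]
ft_force: [-2.4, -3.7, 14.2]
```

It is fully down: the tool stands at 82.0 while the force climbs. I let it up slowly and feel at about 2 mm whether the stem follows.

```bash
python3 -m inch '[[[0,0,-3,0,0,0,0],[0,0,-7.5,0,0,0,0],[0,0,-7.5,0,0,0,0],[0,0,-7.5,0,0,0,0]]]'|egrep 't:|ee_|ft_'; python3 -m inch '[[[0,0,-6,0,0,0,0],[0,0,-20,0,0,0,0],[0,0,-60,0,0,0,0],[0,0,-100,0,0,0,0],[0,0,-100,0,0,0,0],[0,0,-100,0,0,0,0]]]'|egrep 't:|ee_|ft_'
python3 - <<'E'
from h import *
im=optics.get_image("side");f=cv2.cvtColor(im["frame"],cv2.COLOR_RGB2BGR)
cv2.imwrite("pics/side2.png",cv2.resize(f[120:320,260:500],None,fx=3,fy=3,interpolation=cv2.INTER_CUBIC))
E
```

```text
t: 12.9
ee_pos: [441.9, 130.4, 88.8]
ft_force: [-0.2, -3.6, 3.3]
t: 13.5
ee_pos: [442.5, 131.0, 189.5]
ft_force: [-0.3, 0.2, -0.1]
```

View pics/side2.png

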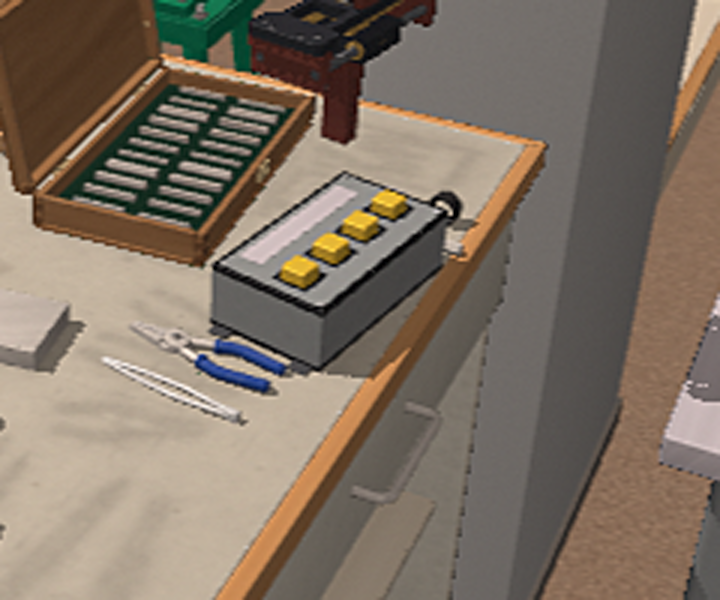

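At about 2 mm depth the stem pushed back with 3.3 N, where it gave about 1 N while latched, so key 2 is released. In the picture all four keys, from (300,270) to (390,203), stand level, the tools have not moved and the gripper is clear.

```bash
python3 -c "from workcell import ctrl; print(ctrl.close_job())"
```

```text
the job is handed in; nothing more can be done
None
```

Key 2 was the latched one: I tapped all four keys from left to right, pressed key 2 fully down and let go, felt it release, and handed the job in at about 13.6 s with the visible tools (pliers, tweezers, loupe) unmoved in the last picture.

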